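# Reassemble the brass burner and hold the torch on it

### The arm

A 6-joint arm with a two-finger parallel gripper is mounted at the origin on the work surface. World frame = base frame: x ahead of the robot, y to its left, z up, the work surface at z = 0. Lengths are in m, angles in degrees, forces in N, time in s.
With the tool pointing down it reaches from about 0.4 to 0.925 m from the base axis. Payload 12.5 kg.
Tool frame: the origin (TCP) lies midway between the tips of the shut fingers; the grasp point (between the pads) lies 19 mm behind it; z points along the fingers, x is the direction in which the jaws open and shut, and the axes are right-handed (so a half turn about z gives the same grasp; the last joint's range is limited). The gripper opens to 95 mm and grips with 3 to 60 N. Pads are 20 mm wide; open, the fingers measure 119 mm over their backs; the gripper's body (75 mm by 180 mm) begins 59 mm behind the grasp point.
Start: joints at [-79.217, 28.126, 89.318, -0, 62.55, -6.05], TCP at [0.181, -0.598, 0.215] pointing down, gripper open.
Joint ranges: [-177.58, 177.58], [-47.91, 125.51], [2.72, 160], [-65.01, 245.01], [3.68, 167.84], [-153.87, 153.87]. Speed limits (degrees/s): [127.2, 127.2, 159.86, 180, 180, 180].

### API

Orientations are given as [roll, pitch, yaw] about the fixed x, y, z axes, in that order (R = Rz(yaw) Ry(pitch) Rx(roll)).
In Python, from workcell import status, vision, order gives the robot as it stands. The module is installed in compiled form; this text tells all that it offers.
- The arm moves only by the shell command python3 -m creep 'ROWS' [FORCE]. ROWS is text: rows parted by semicolons, each of 5 numbers parted by spaces: the finger opening in cm, from 0 to 9.51, then the shift along the tool's x, y, z in cm, then the turn about the tool's z in degrees. In form: hand x y z roll; .... A call has 1 to 5 rows; each row shifts and turns the commanded pose from where the row before left it, along the tool's axes as they then stand; what a row does not reach is not made up. A row lasts 1/10 s, in which the tool goes at most 50 mm and 8.59 degrees, less where a joint would pass 70% of its speed; a pose out of reach is approached as far as the arm can. A call with a gripper value outside its range is refused whole. The fingers move at their own pace and stop on an object; FORCE is the grip in N (left out, the last holds). Time passes only in rows, so rows that do not move let the fingers close. It gives the time, the measured TCP pose, the force and the opening at its end, in the units of the state.
- status.read_state(): the state, without advancing time (a new reading comes with each control period).
- vision.snapshot(name): name is "side" or "top" or "wrist"; returns (picture, depth): 480x640x3 uint8, red, green, blue; 480x640 float32, m along the optical axis (not along the pixel's ray), 0 where there is no reading.
- vision.get_calibration(name): a dict with "mtx" (3x3 intrinsics, pixels), "k1" (the pictures are not rectified: a ray, as slopes to the right and down, at radius r is drawn at 1 + k1 r^2 times it, then the intrinsics apply), "xyz" and "orientation" of the camera in the world; the wrist camera has in their place "T_tool_cam" (4x4, takes a point from camera to tool coordinates, whose origin is the TCP and whose axes are the tool frame's). Camera axes: x right, y up, looking along -z (the intrinsics and any distortion apply to the point x, -y, -z); pixel columns grow to the right and rows downward; lengths in m; the calibration is good to about 2 mm. A picture is of the moment at which its call begins: read the wrist's pose just before it. get_calibration takes no time and is no camera call.
- order.hand_in(): hands the job in, once; it reports no verdict.
The state is a dict: "time": time; "q": joint angles; "qd": joint speeds; "effort": joint torques, N m; "position": TCP position; "tcp_rot": TCP orientation; "wrist_force": force on the tool from outside, world axes, zero at the start; "moment": the same for the moment, N m; "grip_width": finger opening in m.
Only numpy, scipy, OpenCV 4.12 (cv2) and the standard library are available. Lean on these libraries where they do the work, as an engineer would, in place of code of your own. Each camera call takes 0.05 s, during which the arm holds its last target.

### The job

Put the brass burner on the wooden stand back together: set the spacer ring flat on its shoulder around the neck, let go of it, then set the knobbed cover flat on the ring and let go. Then draw the torch up out of its holder and hold it clear of everything, leaning over at about 45 degrees, shining down onto the knob of the cover from about 10 cm away; finish while still holding it there. Leave the other things where they are.

Things in the scene. Friction and masses are not known exactly. Their poses are not given: they have to be found in the camera images.
- stand: fixed round wooden stand, 100 mm across, 22 mm tall, with a round pocket in its top, 70 mm across, floor 12 mm above the table. Origin: centre of its underside; z up. It may stand in the middle or to the right of the work area.
- burner: loose brass burner body of 0.45 kg, already seated in the stand's pocket. Round: 66 mm wide at the foot, 54 mm at the shoulder, a flat shoulder 36 mm above its origin, and on it a central neck 30 mm in diameter (28 at its top), 8 mm high. Origin: centre of its underside; z up.
- spacer_center (a point): the spacer, a loose brass ring lying flat on the table: 54 mm outside diameter, 36 mm hole, 16 mm thick, 0.11 kg. The point is its centre (half-way up), z along its axis. Both faces are alike. Seated on the burner's shoulder, around the neck, its centre is 44 mm above the burner's origin.
- cover_knob (a point): loose brass cover, 0.13 kg: disc 56 mm across, 6 thick; under it a foot 29 mm across (27 at the bottom), 6 high; on top an upright round knob 16 mm across, 20 high. Stands on its foot on the table. Point: middle of the knob, 22 mm above the foot's underside, 10 below the knob's top; z up. Seated flat on the spacer, foot in its hole, the point is 68 mm above the burner's origin.
- holder: fixed grey block 60 x 60 x 50 mm tall with a round hole 36 mm in diameter and 42 mm deep in its top, for the torch. Origin: centre of its underside; z up. It may stand in the middle or to the right of the work area.
- torch_center (a point): hand torch, round, aluminium, 150 mm long, 0.14 kg (+-30 %), upright in the holder, lens down. Head 32 mm across for 30 mm from the lens, tapering to a 23 mm handle from 42 to 150 mm from the lens. Point: half-way along, on the axis; z runs from lens to tail, it shines along -z. In the holder the point is 83 mm above the table and the tail stands 108 mm above the holder.
- torch_lens (a point): the centre of the torch's lens face, 75 mm from its half-way point; z as for the torch (it shines along -z).
- cup_a: small open brass cup, 36 mm wide, 36 tall, on the far side; loose, to be left alone. Origin: centre of its underside.
- cup_b: the other small open brass cup, 36 mm wide, 36 tall; loose, to be left alone. Origin: centre of its underside.
- matchbox: cardboard box 36 x 54 x 16 mm, near the robot; loose, to be left alone. Origin: centre of its underside.
- tea_jar: blue ceramic lidded jar, 72 mm wide, 100 tall; loose, to be left alone. Origin: centre of its underside.
- mandarin: orange fruit, 64 mm wide, 49 tall; loose, to be left alone. Origin: centre of its underside.
- dish: white saucer, 100 mm wide, 18 tall, near the robot; loose, to be left alone. Origin: centre of its underside.
Not all that is in view belongs to the job. What is shaped like the part that bears spacer_center but black is not meant.

How it is judged (in metres and radians):
On the way, in this order (a step that is already met when the one before it is completed fails the run):
1. the spacer lies flat on the burner's shoulder around the neck, let go (horizontal distance between burner and stand below 0.004 m and angle between each of burner, spacer_center's own z axis and vertical below 0.05 rad and z of burner in the frame of stand between 0.009 and 0.015 m and horizontal distance between spacer_center and burner below 0.005 m and z of spacer_center in the frame of burner between 0.042 and 0.0465 m and contact force between spacer and the fingers below 0.05 N), for 0.2 s.
2. the cover lies flat on the spacer, its foot in the hole, let go (horizontal distance between burner and stand below 0.004 m and angle between each of burner, spacer_center, cover_knob's own z axis and vertical below 0.05 rad and z of burner in the frame of stand between 0.009 and 0.015 m and horizontal distance between spacer_center and burner below 0.005 m and z of spacer_center in the frame of burner between 0.042 and 0.0465 m and horizontal distance between cover_knob and spacer_center below 0.005 m and z of cover_knob in the frame of burner between 0.066 and 0.0705 m and contact force between cover and the fingers below 0.05 N), for 0.2 s.
3. the torch is drawn clear of its holder in the gripper (height (world z) of torch_center above 0.135 m and contact force between torch and the fingers above 0.5 N and contact force between torch and holder below 0.05 N), for 0.2 s.
At the end, for the whole second after the job is handed in: Burner in its pocket, spacer and cover seated flat (5 mm, 3 deg). Torch held by the gripper, off holder and cover, lens over 100 mm up, leaning 25 to 65 deg from vertical, lens down, its axis within 28 mm (each way) of the knob's middle, which is 50 to 170 mm ahead of the lens (horizontal distance between burner and stand below 0.004 m and angle between each of burner, spacer_center, cover_knob's own z axis and vertical below 0.05 rad and z of burner in the frame of stand between 0.009 and 0.015 m and horizontal distance between spacer_center and burner below 0.005 m and z of spacer_center in the frame of burner between 0.042 and 0.0465 m and horizontal distance between cover_knob and spacer_center below 0.005 m and z of cover_knob in the frame of burner between 0.066 and 0.0705 m and angle between torch_center's own z axis and vertical between 0.436 and 1.134 rad and height (world z) of torch_lens above 0.1 m and z of cover_knob in the frame of torch_lens between -0.17 and -0.05 m and x of cover_knob in the frame of torch_lens between -0.028 and 0.028 m and y of cover_knob in the frame of torch_lens between -0.028 and 0.028 m and contact force between torch and the fingers above 0.5 N and contact force between torch and holder below 0.05 N and contact force between torch and cover below 0.05 N and height (world z) of torch_center above 0.12 m); the arm keeps its last pose, push and grip.
It fails at once if another thing is shifted by more than 30 mm (distance of any of cup_a, cup_b, matchbox, tea_jar, mandarin, dish from where it was at the start of the episode above 0.03 m).
It also fails if it takes over 72 s, if anything falls off the work surface, if the arm or the gripper's body presses on something with over 40 N, if the wrist force passes 120 N, or if a joint passes its speed limit or range.

## Working session

There is one attempt and no reset: what is moved stays moved. The work goes in short steps, Python scripts to look and compute and a shell command to move; the robot and the scene stay as the last step left them, time stands still between calls to the robot, and variables do not carry over. Pictures are saved under pics/ and viewed, and the job is handed in when it is done.

```bash
mkdir -p pics; ls; cat > h.py <<'E'
import numpy as np,cv2
from scipy.spatial.transform import Rotation as R
from workcell import status,vision,order
def snap(n,f=None):
    st=status.read_state(); p,d=vision.snapshot(n)
    if f: cv2.imwrite('pics/'+f,p[:,:,::-1])
    return p,d,st
E
python3 - <<'E'
from h import *
print(status.read_state())
for n in ('side','top','wrist'):
    c=vision.get_calibration(n); print(n,c)
    p,d,s=snap(n,n+'0.png'); np.savez('%s0.npz'%n,p=p,d=d)
E
```

```text
pics
{'time': 0.0, 'q': array([-7.92179730e+01,  2.81651240e+01,  8.93507922e+01, -2.91026131e-03,
        6.25499407e+01, -6.05172778e+00]), 'qd': array([ 0.00716132, -0.00253746, -0.04952005,  0.05154103, -0.01277006,
        0.0314776 ]), 'effort': array([ 3.31413859e-03, -6.12633419e+01, -2.58174831e+01,  6.93376316e-02,
        4.83759586e-02, -1.19252545e-04]), 'position': array([ 0.18094605, -0.59796859,  0.21404716]), 'tcp_rot': array([-1.79995624e+02,  6.57621054e-02, -7.31648996e+01]), 'wrist_force': array([ 0.16364886, -0.11082964, -0.16386152]), 'moment': array([-0.03335058,  0.07470008, -0.0161975 ]), 'grip_width': 0.09481651250303405}
side {'mtx': array([[452.09056478,   0.        , 315.2312355 ],
       [  0.        , 452.09056478, 246.21393854],
       [  0.        ,   0.        ,   1.        ]]), 'k1': -0.02815011826850543, 'xyz': array([0.44987661, 0.69254716, 0.83005358]), 'orientation': array([  39.49927596,    1.06600254, -172.72712191])}
top {'mtx': array([[525.81675537,   0.        , 320.90021183],
       [  0.        , 525.81675537, 239.9513842 ],
       [  0.        ,   0.        ,   1.        ]]), 'k1': -0.06713195863567233, 'xyz': array([0.35563655, 0.06595589, 1.06786661]), 'orientation': array([ 11.64558691,   0.18198066, -90.74121449])}
wrist {'mtx': array([[393.13929816,   0.        , 317.3321755 ],
       [  0.        , 393.13929816, 243.6764696 ],
       [  0.        ,   0.        ,   1.        ]]), 'k1': -0.033048422380699605, 'T_tool_cam': array([[ 9.99999053e-01, -1.37626231e-03,  2.98687862e-05,
         2.32443480e-03],
       [-1.32727512e-03, -9.69706089e-01, -2.44271036e-01,
        -6.85555259e-02],
       [ 3.65144964e-04,  2.44270764e-01, -9.69706997e-01,
        -1.68859439e-01],
       [ 0.00000000e+00,  0.00000000e+00,  0.00000000e+00,
         1.00000000e+00]])}
```

View pics/top0.png

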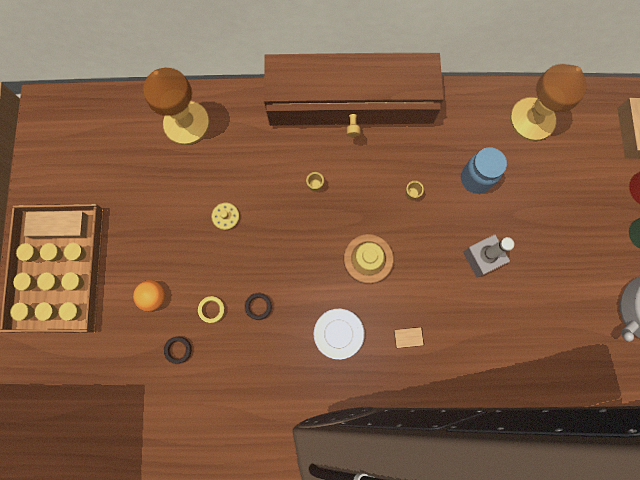

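View pics/side0.png

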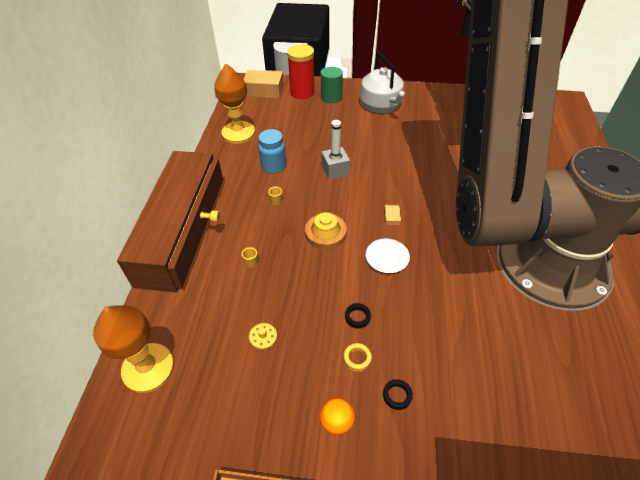

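View pics/wrist0.png

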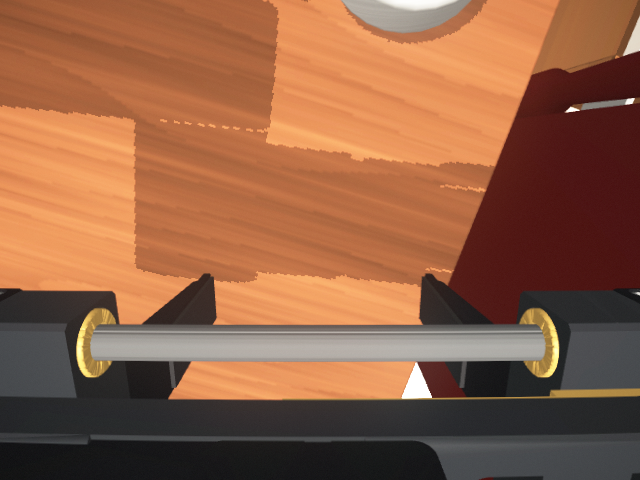

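The top view shows the brass spacer at (211,309), the cover at (225,216), the burner at (370,257), the holder at (488,255) with the torch tail at (508,244), and two black decoy rings. The moves can't tilt the tool, so I'll have to pivot the torch in the jaws against its holder. Measuring next.

```bash
cat >> h.py <<'E'
def campose(n,st=None):
    c=vision.get_calibration(n)
    if n=='wrist':
        T=np.eye(4);T[:3,:3]=R.from_euler('xyz',st['tcp_rot'],degrees=True).as_matrix();T[:3,3]=st['position']
        T=T@c['T_tool_cam']; return c,T
    T=np.eye(4);T[:3,:3]=R.from_euler('xyz',c['orientation'],degrees=True).as_matrix();T[:3,3]=c['xyz'];return c,T
def ray(n,uv,st=None):
    c,T=campose(n,st); uv=np.atleast_2d(np.float64(uv))
    s=cv2.undistortPoints(uv[:,None],c['mtx'],np.array([c['k1'],0,0,0.]))[:,0]
    return T[:3,3],np.c_[s[:,0],-s[:,1],-np.ones(len(s))]@T[:3,:3].T
def onplane(n,uv,z,st=None):
    o,d=ray(n,uv,st); return o+d*((z-o[2])/d[:,2])[:,None]
def cloud(n,d,st=None):
    v,u=np.mgrid[0:480,0:640]; o,r=ray(n,np.c_[u.ravel(),v.ravel()],st)
    P=o+r*d.ravel()[:,None]; P[d.ravel()==0]=np.nan; return P.reshape(480,640,3)
def circ(P):
    A=np.c_[2*P[:,:2],np.ones(len(P))]; s=np.linalg.lstsq(A,(P[:,:2]**2).sum(1),rcond=None)[0]
    return s[:2],np.sqrt(s[2]+s[:2]@s[:2])
E
python3 - <<'E'
from h import *
D={}
for n in('top','side'):
    z=np.load(n+'0.npz'); D[n]=(z['p'],cloud(n,z['d']))
p,P=D['top']
for nm,u,v,r in [('spacer',211,309,20),('cover',225,216,20),('burner',370,257,32),('torchtail',508,244,9),('holder',488,255,30),('cup_a',315,181,14),('cup_b',415,190,14),('jar',487,167,30),('dish',339,334,30),('match',409,337,20),('mand',149,296,20),('blk',258,306,18),('blk2',178,350,18)]:
  Q=P[v-r:v+r,u-r:u+r].reshape(-1,3); Q=Q[np.isfinite(Q[:,0])]
  print(nm,'n',len(Q),'z pct',np.round(np.percentile(Q[:,2],[2,25,50,75,98]),3))
  H=Q[Q[:,2]>0.008]; print('   centroid',H.mean(0).round(4),'ext',H.min(0).round(3),H.max(0).round(3))
# brass components by hue at both cams
for n,zs in (('top',{'spacer':(211,309,.016),'cover':(225,216,.012),}),('side',{'spacer':(357,357,.016),'cover':(263,336,.012)})):
  p,P=D[n]; h=cv2.cvtColor(p,cv2.COLOR_RGB2HSV); m=cv2.inRange(h,(20,90,70),(34,255,255))
  for nm,(u,v,z) in zs.items():
    w=np.zeros_like(m); w[v-26:v+26,u-26:u+26]=m[v-26:v+26,u-26:u+26]
    cs,_=cv2.findContours(w,cv2.RETR_EXTERNAL,cv2.CHAIN_APPROX_NONE); c=max(cs,key=cv2.contourArea)[:,0]
    e=cv2.fitEllipse(c); q=onplane(n,c,z); print(n,nm,e[0],e[1],'circle',circ(q), 'centre@z',onplane(n,[e[0]],z).round(4))
E
```

```text
spacer n 1590 z pct [-0.003 -0.001  0.001  0.004  0.019]
   centroid [0.4343 0.2882 0.0157] ext [0.409 0.262 0.008] [0.461 0.315 0.022]
cover n 1593 z pct [-0.004 -0.001  0.001  0.011  0.031]
   centroid [0.6263 0.2645 0.0141] ext [0.601 0.236 0.008] [0.655 0.292 0.035]
burner n 4083 z pct [-0.003  0.     0.003  0.024  0.056]
   centroid [ 0.5309 -0.0268  0.0314] ext [ 0.484 -0.093  0.008] [0.583 0.022 0.06 ]
torchtail n 324 z pct [-0.004  0.001  0.145  0.157  0.161]
   centroid [ 0.5317 -0.2635  0.1525] ext [ 0.522 -0.296  0.054] [ 0.545 -0.254  0.162]
holder n 3582 z pct [-0.004 -0.     0.002  0.048  0.158]
   centroid [ 0.5298 -0.2584  0.0689] ext [ 0.493 -0.305  0.008] [ 0.573 -0.226  0.162]
cup_a n 781 z pct [-0.004 -0.001  0.001  0.005  0.037]
   centroid [0.6957 0.0789 0.0274] ext [0.676 0.063 0.008] [0.71  0.095 0.041]
cup_b n 781 z pct [-0.004 -0.001  0.001  0.007  0.037]
   centroid [ 0.6737 -0.1277  0.0275] ext [ 0.655 -0.144  0.008] [ 0.69  -0.109  0.04 ]
jar n 3583 z pct [-0.004 -0.     0.002  0.079  0.102]
   centroid [ 0.6969 -0.2585  0.0796] ext [ 0.669 -0.299  0.008]
[... 805 characters left out ...]
array([0.43413601, 0.28882477]), np.float64(0.02554694745307304)) centre@z [[0.434  0.2888 0.016 ]]
top cover (224.8795166015625, 215.79067993164062) (26.064626693725586, 26.616472244262695) circle (array([0.62735168, 0.26519692]), np.float64(0.027818247841034805)) centre@z [[0.6272 0.2652 0.012 ]]
side spacer (357.2064514160156, 355.9847106933594) (24.979211807250977, 26.543447494506836) circle (array([0.4338058 , 0.29350101]), np.float64(0.026029564768945673)) centre@z [[0.4337 0.294  0.016 ]]
side cover (262.56304931640625, 335.33575439453125) (24.28313446044922, 27.17323112487793) circle (array([0.62685446, 0.26881966]), np.float64(0.027529988137247233)) centre@z [[0.6268 0.2693 0.012 ]]
```

```bash
cat >> h.py <<'E'
def go(x,y,z,yaw=None):
    s=status.read_state(); p=s['position']; Rm=R.from_euler('xyz',s['tcp_rot'],degrees=True).as_matrix()
    d=Rm.T@(np.array([x,y,z])-p)*100
    print('pos',p.round(4),'rot',s['tcp_rot'].round(2),'F',s['wrist_force'].round(1),'w',round(s['grip_width'],4),'t',s['time'],'| tool shift cm',d.round(2), 'turn',None if yaw is None else round(-(yaw-s['tcp_rot'][2]),2))
E
python3 -m creep '9.5 -3.2 -3.2 0 0;9.5 -3.2 -3.2 0 0;9.5 -3.2 -3.2 0 0;9.5 -3.2 -3.2 0 0;9.5 -3.2 -3.2 0 0'
python3 -m creep '9.5 -3.2 -3.2 0 0;9.5 -3.2 -3.2 0 0;9.5 -3.2 -3.2 0 0;9.5 -3.2 -3.2 0 0;9.5 -3.2 -3.2 0 0'
python3 -m creep '9.5 -3.2 -3.2 0 0;9.5 -3.2 -3.2 0 0;9.5 -3.2 -3.2 0 0;9.5 -3.2 -3.2 0 0;9.5 -3.2 -3.2 0 0'
python3 -m creep '9.5 0 0 0 -8.5;9.5 0 0 0 -8.5;9.5 0 0 0 -8.5;9.5 0 0 0 -8.5;9.5 0 0 0 -8.5'
python3 -m creep '9.5 0 0 0 -8.5;9.5 0 0 0 -8.5;9.5 0 0 0 -8.5;9.5 0 0 0 -5;9.5 0 0 0 0'
python3 -c "
from h import *
p,d,s=snap('wrist','w1.png');np.savez('w1.npz',p=p,d=d,pos=s['position'],rot=s['tcp_rot'])
go(.43,.29,.2,0)"
```

```text
time: 0.65
position: [0.2883, -0.3971, 0.2145]
tcp_rot: [-180.0, 0.0, -73.2]
wrist_force: [1.0, 0.3, 0.1]
grip_width: 0.0952
time: 1.15
position: [0.3951, -0.1976, 0.2147]
tcp_rot: [-180.0, -0.0, -73.2]
wrist_force: [0.0, -0.3, 0.3]
grip_width: 0.0949
time: 1.65
position: [0.502, 0.0021, 0.2146]
tcp_rot: [180.0, -0.0, -73.2]
wrist_force: [0.0, 0.4, 0.1]
grip_width: 0.0949
time: 2.15
position: [0.5013, 0.0003, 0.2144]
tcp_rot: [180.0, 0.0, -30.3]
wrist_force: [0.4, -0.3, 0.8]
grip_width: 0.0949
time: 2.65
position: [0.5014, 0.0002, 0.2145]
tcp_rot: [180.0, 0.0, -0.1]
wrist_force: [0.2, -0.3, -0.5]
grip_width: 0.0954
pos [5.014e-01 2.000e-04 2.145e-01] rot [ 1.8e+02  1.0e-02 -2.9e-01] F [ 0.3 -0.8 -0.4] w 0.0948 t 2.7 | tool shift cm [ -7.28 -28.94   1.45] turn -0.29
```

View pics/w1.png

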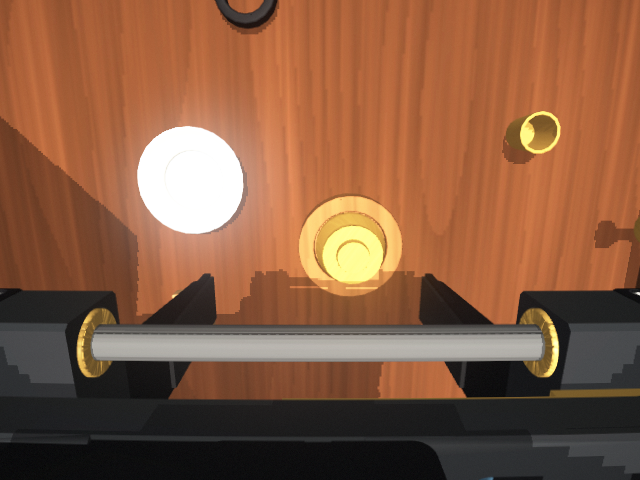

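```bash
python3 -m creep '9.5 -1.0 -4.8 0 0;9.5 -1.0 -4.8 0 0;9.5 -1.0 -4.8 0 0;9.5 -1.0 -4.8 0 0;9.5 -1.5 -4.8 0 0'
python3 -m creep '9.5 -1.3 -2 0 0;9.5 0 0 0 0'
python3 -c "
from h import *
p,d,s=snap('wrist','w2.png');np.savez('w2.npz',p=p,d=d,pos=s['position'],rot=s['tcp_rot'])
go(.434,.29,.2,0)"
```

```text
time: 3.2
position: [0.4468, 0.2419, 0.2146]
tcp_rot: [-180.0, -0.0, -0.4]
wrist_force: [1.3, -0.0, 0.3]
grip_width: 0.0949
time: 3.4
position: [0.4327, 0.2623, 0.2145]
tcp_rot: [180.0, 0.0, -0.1]
wrist_force: [-0.2, -0.3, 0.5]
grip_width: 0.095
pos [0.4336 0.2611 0.2145] rot [ 1.7999e+02  1.0000e-02 -1.4000e-01] F [ 1.  -0.6 -0.5] w 0.095 t 3.45 | tool shift cm [ 0.03 -2.89  1.45] turn -0.14
```

View pics/w2.png

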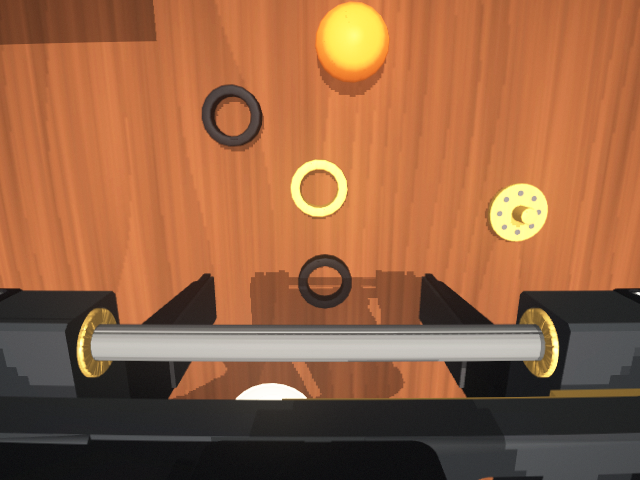

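```bash
cat >> h.py <<'E'
def load(f):
    z=np.load(f); return z['p'],z['d'],dict(position=z['pos'],tcp_rot=z['rot'])
def ringfit(n,p,st,u,v,r,z,lo=(20,90,70),hi=(36,255,255)):
    h=cv2.cvtColor(p,cv2.COLOR_RGB2HSV); m=cv2.inRange(h,lo,hi); w=np.zeros_like(m); w[v-r:v+r,u-r:u+r]=m[v-r:v+r,u-r:u+r]
    c=max(cv2.findContours(w,cv2.RETR_EXTERNAL,cv2.CHAIN_APPROX_NONE)[0],key=cv2.contourArea)[:,0]
    e=cv2.fitEllipse(c); return np.round(e[0],1),circ(onplane(n,c,z,st))
E
python3 - <<'E'
from h import *
p,d,st=load('w2.npz')
print(ringfit('wrist',p,st,319,188,38,.016)); print(ringfit('wrist',p,st,518,212,40,.012))
P=cloud('wrist',d,st)
for nm,u,v,r in (('sp',319,188,36),('cov',518,212,36)):
    Q=P[v-r:v+r,u-r:u+r].reshape(-1,3);
    for a,b in ((.008,.022),(.026,.04)):
        H=Q[(Q[:,2]>a)&(Q[:,2]<b)]
        if len(H)>5: print(nm,a,len(H),H.mean(0).round(4),((H.min(0)+H.max(0))/2).round(4),(H.max(0)-H.min(0)).round(3))
h=cv2.cvtColor(p,cv2.COLOR_RGB2HSV);print('hsv knob',h[212,520],h[190,345])
p,d,st=load('w1.npz'); P=cloud('wrist',d,st)
h=cv2.cvtColor(p,cv2.COLOR_RGB2HSV);print(h[248,380],h[215,350],h[205,350],h[275,340],h[245,350],h[160,350])
Q=P[180:310,290:415].reshape(-1,3); Q=Q[np.isfinite(Q[:,0])]
for a,b in ((.017,.027),(.043,.052),(.053,.06)):
    H=Q[(Q[:,2]>a)&(Q[:,2]<b)]; print('burner',a,len(H),H.mean(0).round(4),((H.min(0)+H.max(0))/2).round(4),(H.max(0)-H.min(0)).round(3))
z=np.load('top0.npz'); P=cloud('top',z['d']); Q=P[220:295,335:405].reshape(-1,3)
for a,b in ((.017,.027),(.043,.052),(.053,.06)):
    H=Q[(Q[:,2]>a)&(Q[:,2]<b)]; print('top burner',a,len(H),H.mean(0).round(4),((H.min(0)+H.max(0))/2).round(4),(H.max(0)-H.min(0)).round(3))
E
```

```text
(array([318.6, 187.6]), (array([0.4348138 , 0.28941486]), np.float64(0.026038174416097907)))
(array([518.3, 211.9]), (array([0.62739481, 0.26597794]), np.float64(0.02786624471138796)))
sp 0.008 1464 [0.4348 0.2899 0.0144] [0.4347 0.2896 0.0128] [0.054 0.053 0.01 ]
cov 0.008 2292 [0.6263 0.2667 0.0111] [0.628  0.2656 0.0149] [0.056 0.055 0.014]
cov 0.026 235 [0.6267 0.2662 0.0302] [0.6276 0.266  0.0293] [0.015 0.014 0.006]
hsv knob [ 18 173 189] [ 30  87 255]
[ 29 106 255] [ 20 162 238] [ 18 139 251] [ 29 102 255] [ 30  98 255] [ 10 167 182]
burner 0.017 4538 [ 0.5328 -0.0243  0.0209] [ 0.5335 -0.0282  0.022 ] [0.099 0.099 0.01 ]
burner 0.043 1962 [ 0.5331 -0.0269  0.0468] [ 0.5338 -0.0285  0.0475] [0.053 0.054 0.009]
burner 0.053 795 [ 0.5335 -0.0283  0.0547] [ 0.5334 -0.0282  0.0549] [0.028 0.028 0.004]
top burner 0.017 1056 [ 0.5323 -0.0274  0.0224] [ 0.5335 -0.0281  0.022 ] [0.099 0.097 0.01 ]
top burner 0.043 398 [ 0.5328 -0.0274  0.0481] [ 0.5337 -0.028   0.0475] [0.054 0.052 0.009]
top burner 0.053 167 [ 0.5333 -0.0278  0.0562] [ 0.5364 -0.0312  0.0564] [0.034 0.039 0.007]
```

Wrist and top views agree: spacer at (0.4347, 0.2893), burner at (0.5335, −0.0282), cover at (0.627, 0.266). Heights and sizes match the given values, so I'll grasp the spacer.

```bash
python3 -m creep '9.5 0.1 -2.8 0 0;9.5 0 0 4 0;9.5 0 0 4 0;9.5 0 0 4 0;9.5 0 0 4 0'
python3 -m creep '9.5 0 0 0 0;9.5 0 0 0 0'
python3 -c "
from h import *
go(.4347,.2893,.004,0)"
```

```text
time: 3.95
position: [0.4361, 0.287, 0.0533]
tcp_rot: [-180.0, -0.0, -0.3]
wrist_force: [0.4, -0.6, 0.0]
grip_width: 0.0948
time: 4.15
position: [0.436, 0.2874, 0.055]
tcp_rot: [180.0, 0.0, -0.3]
wrist_force: [0.4, -0.6, 0.7]
grip_width: 0.0949
pos [0.436  0.2874 0.055 ] rot [ 1.7997e+02  5.0000e-02 -2.8000e-01] F [ 0.4 -0.6  0.7] w 0.0949 t 4.15 | tool shift cm [-0.13 -0.19  5.1 ] turn -0.28
```

```bash
python3 -m creep '9.5 -0.13 -0.2 2.5 0;9.5 0 0 2.5 0;9.5 0 0 0 0'
python3 -c "
from h import *
go(.4347,.2893,.004,0)"
python3 -m creep '4.5 0 0 0 0;4.5 0 0 0 0;4.5 0 0 0 0;4.5 0 0 0 0;4.5 0 0 0 0' 25
python3 -c "
from h import *
go(.4347,.2893,.004,0)"
```

```text
time: 4.45
position: [0.4344, 0.2898, 0.0048]
tcp_rot: [180.0, 0.0, -0.2]
wrist_force: [-0.5, -1.0, 0.4]
grip_width: 0.0948
pos [0.4344 0.2898 0.0048] rot [ 1.7998e+02  2.0000e-02 -2.2000e-01] F [-0.5 -1.   0.4] w 0.0948 t 4.45 | tool shift cm [0.03 0.05 0.08] turn -0.22
time: 4.95
position: [0.4343, 0.2902, 0.0051]
tcp_rot: [-180.0, -0.0, -0.2]
wrist_force: [-1.2, -0.7, 0.6]
grip_width: 0.0602
pos [0.4343 0.2902 0.0051] rot [-1.7999e+02 -4.0000e-02 -1.7000e-01] F [-1.2 -0.7  0.6] w 0.0602 t 4.95 | tool shift cm [0.04 0.09 0.11] turn -0.17
```

```bash
python3 -m creep '4.5 0 0 0 0;4.5 0 0 0 0;4.5 0 0 0 0' 25
python3 -m creep '4.5 0 0 -4 0;4.5 0 0 -4 0;4.5 0 0 -4 0;4.5 0 0 0 0' 25
python3 -c "
from h import *
p,d,s=snap('wrist','w3.png');np.savez('w3.npz',p=p,d=d,pos=s['position'],rot=s['tcp_rot'])
go(.5335,-.0285,.12,0)"
```

```text
time: 5.25
position: [0.4341, 0.2901, 0.0048]
tcp_rot: [180.0, -0.0, -0.2]
wrist_force: [-1.0, 0.9, 5.1]
grip_width: 0.0533
time: 5.65
position: [0.4357, 0.291, 0.1288]
tcp_rot: [-179.8, -0.4, -0.2]
wrist_force: [-0.1, 0.3, -0.7]
grip_width: 0.0531
pos [0.4348 0.2905 0.1264] rot [-1.799e+02 -2.100e-01 -1.600e-01] F [ 0.2 -0.5 -1.5] w 0.0528 t 5.7 | tool shift cm [ 9.96 31.88  0.62] turn -0.16
```

View pics/w3.png

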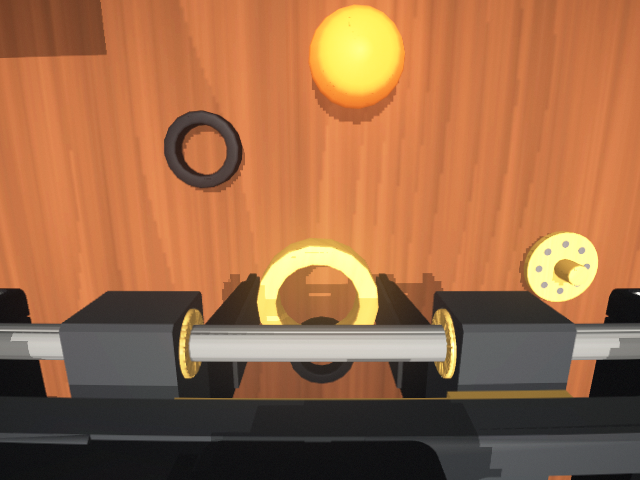

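The ring is held level between the pads at (318,295); the opening reads 53 mm. Carrying it to the burner.

```bash
python3 -m creep '4.5 1.42 4.55 0 0;4.5 1.42 4.55 0 0;4.5 1.42 4.55 0 0;4.5 1.42 4.55 0 0;4.5 1.42 4.55 0 0'
python3 -m creep '4.5 1.42 4.55 0 0;4.5 1.42 4.55 0 0;4.5 0 0 0 0;4.5 0 0 0 0'
python3 - <<'E'
from h import *
p,d,s=snap('wrist','w4.png');go(.5335,-.0282,.053,0)
P=cloud('wrist',d,s)
h=cv2.cvtColor(p,cv2.COLOR_RGB2HSV)
Q=P[180:330,200:430].reshape(-1,3)
tz=s['position'][2]
for a,b in ((tz+.002,tz+.02),(.017,.027),(.043,.052),(.053,.06)):
    H=Q[(Q[:,2]>a)&(Q[:,2]<b)&(np.abs(Q[:,1]+.028)<.06)]; print(a,len(H),((H.min(0)+H.max(0))/2).round(4) if len(H) else 0,np.ptp(H,axis=0).round(3) if len(H) else 0)
E
```

```text
time: 6.2
position: [0.504, 0.0605, 0.123]
tcp_rot: [180.0, 0.1, -0.2]
wrist_force: [1.8, 0.8, -0.3]
grip_width: 0.0529
time: 6.6
position: [0.5318, -0.0295, 0.1229]
tcp_rot: [-180.0, 0.2, -0.3]
wrist_force: [-0.8, 0.6, -1.6]
grip_width: 0.0528
pos [ 0.5317 -0.0286  0.1232] rot [-1.7997e+02  1.6000e-01 -2.2000e-01] F [ 0.   0.5 -1.4] w 0.0526 t 6.65 | tool shift cm [ 0.2  -0.03  7.02] turn -0.22
0.12488481318538766 5462 [ 0.533  -0.0234  0.1339] [0.067 0.04  0.018]
0.017 6560 [ 0.5336 -0.0324  0.022 ] [0.099 0.092 0.01 ]
0.043 2753 [ 0.5333 -0.0288  0.0475] [0.054 0.054 0.009]
0.053 405 [ 0.5333 -0.0286  0.0549] [0.023 0.028 0.004]
```

View pics/w4.png

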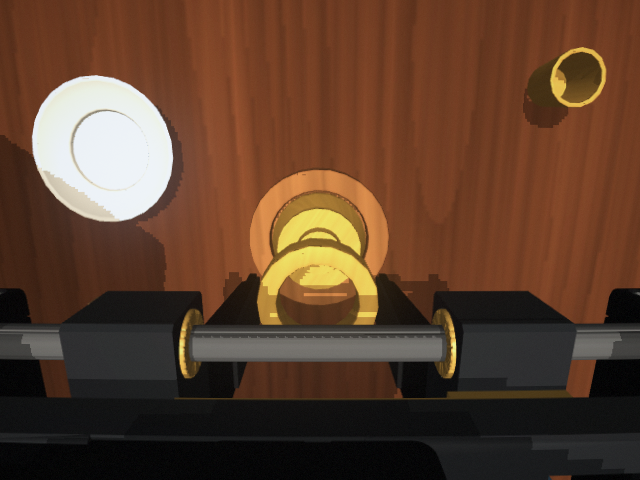

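```bash
python3 - <<'E'
from h import *
p,d,s=snap('wrist');P=cloud('wrist',d,s);tz=s['position'][2]
h=cv2.cvtColor(p,cv2.COLOR_RGB2HSV); m=cv2.inRange(h,(20,60,70),(36,255,255))
m[322:]=0;m[:235]=0;m[:,:256]=0;m[:,382:]=0
# outer arc: topmost brass pixel per column on ring (z high)
ok=(m>0)&(P[...,2]>tz+.004)
print(np.percentile(P[ok][:,2]-tz,[5,50,95]))
ztop=tz-.0048+.016
pts=[]
for u in range(262,376):
    v=np.where(ok[:,u])[0]
    if len(v): pts.append((u,v[0]))
q=onplane('wrist',pts,ztop,s); print(circ(q)); go(.5335,-.0282,.055,0)
E
```

```text
[0.00875543 0.00979441 0.01081676]
(array([ 0.53258947, -0.02892244]), np.float64(0.025897980408623813))
pos [ 0.5318 -0.028   0.1235] rot [-1.7998e+02  1.2000e-01 -1.5000e-01] F [-0.5  0.3 -0.6] w 0.053 t 6.7 | tool shift cm [0.19 0.03 6.85] turn -0.15
```

```bash
python3 -m creep '4.5 0.13 -0.05 2 0;4.5 0 0 2 0;4.5 0 0 1.5 0;4.5 0 0 0.8 0;4.5 0 0 0 0'
python3 -m creep '4.5 0 0 0.2 0;4.5 0 0 0.2 0;4.5 0 0 0 0'
python3 -c "
from h import *
p,d,s=snap('wrist','w5.png')
go(.5335,-.0282,.0535,0)"
```

```text
time: 7.2
position: [0.5332, -0.0271, 0.0607]
tcp_rot: [-180.0, 0.1, -0.1]
wrist_force: [0.1, 0.5, -0.5]
grip_width: 0.0529
time: 7.5
position: [0.534, -0.0281, 0.0579]
tcp_rot: [180.0, -0.0, -0.2]
wrist_force: [-0.5, 0.5, -1.2]
grip_width: 0.0525
pos [ 0.534  -0.0282  0.058 ] rot [ 1.7999e+02 -3.0000e-02 -1.6000e-01] F [-0.2  0.2 -1.9] w 0.0534 t 7.55 | tool shift cm [-0.05  0.    0.45] turn -0.16
```

View pics/w5.png

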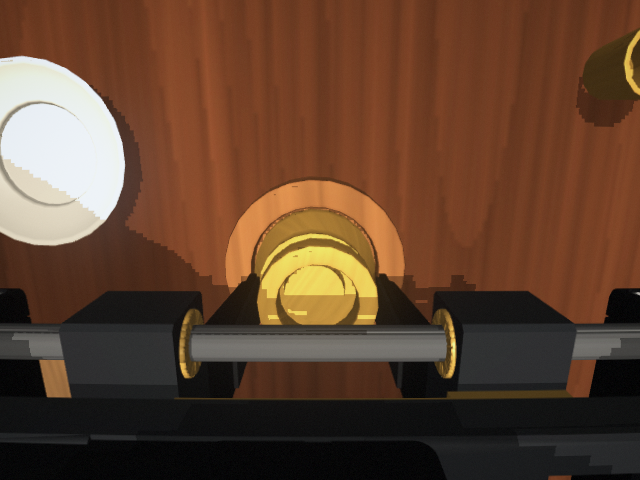

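The neck shows through the ring's hole at about (318,292) and nothing is touching, so I'll lower slowly.

```bash
python3 -m creep '4.5 0 0 0.15 0;4.5 0 0 0.1 0;4.5 0 0 0 0'
python3 -m creep '4.5 0 0 0.1 0;4.5 0 0 0.05 0;4.5 0 0 0 0'
python3 -c "
from h import *
go(.5335,-.0282,.0535,0)"
```

```text
time: 7.85
position: [0.5338, -0.0282, 0.0551]
tcp_rot: [180.0, 0.0, -0.2]
wrist_force: [-0.5, 0.5, -0.8]
grip_width: 0.0529
time: 8.15
position: [0.5338, -0.0282, 0.0535]
tcp_rot: [180.0, 0.0, -0.2]
wrist_force: [-0.5, -0.1, -1.0]
grip_width: 0.0531
pos [ 0.5338 -0.0282  0.0535] rot [ 1.8e+02  1.0e-02 -1.7e-01] F [-0.5 -0.1 -1. ] w 0.0531 t 8.15 | tool shift cm [-0.03  0.    0.  ] turn -0.17
```

```bash
python3 -m creep '4.5 0 0 0.1 0;4.5 0 0 0 0'
python3 -m creep '4.5 0 0 0.1 0;4.5 0 0 0 0'
```

```text
time: 8.35
position: [0.5339, -0.0282, 0.0528]
tcp_rot: [180.0, -0.0, -0.2]
wrist_force: [-0.6, -0.0, 2.2]
grip_width: 0.0526
time: 8.55
position: [0.5339, -0.0282, 0.0527]
tcp_rot: [180.0, -0.0, -0.2]
wrist_force: [-3.8, 0.4, 15.6]
grip_width: 0.0526
```

```bash
python3 -m creep '4.5 0 0 -0.1 0;9.5 0 0 0 0;9.5 0 0 0 0;9.5 0 0 0 0;9.5 0 0 0 0'
python3 -m creep '9.5 0 0 0 0;9.5 0 0 0 0;9.5 0 0 0 0;9.5 0 0 0 0;9.5 0 0 -1 0'
python3 -m creep '9.5 0 0 -4.5 0;9.5 0 0 -4.5 0;9.5 0 0 -4.5 0;9.5 0 0 0 0'
python3 - <<'E'
from h import *
p,d,s=snap('wrist','w6.png');P=cloud('wrist',d,s);go(.627,.266,.2)
Q=P[200:330,220:430].reshape(-1,3)
for a,b in ((.017,.027),(.058,.07),(.043,.054),(.053,.06)):
    H=Q[(Q[:,2]>a)&(Q[:,2]<b)&(np.abs(Q[:,1]+.028)<.06)]; print(a,len(H),((H.min(0)+H.max(0))/2).round(4),np.median(H,0).round(4),np.ptp(H,axis=0).round(3))
H=Q[(Q[:,2]>.058)&(Q[:,2]<.07)]; A=np.c_[H[:,:2],np.ones(len(H))]; print('tilt',np.linalg.lstsq(A,H[:,2],rcond=None)[0])
E
```

```text
time: 9.05
position: [0.5338, -0.0282, 0.0525]
tcp_rot: [180.0, 0.0, -0.2]
wrist_force: [0.0, 0.1, -1.0]
grip_width: 0.0793
time: 9.55
position: [0.5333, -0.0281, 0.0621]
tcp_rot: [-180.0, 0.1, -0.2]
wrist_force: [-0.6, 0.6, -0.2]
grip_width: 0.0951
time: 9.95
position: [0.5358, -0.0284, 0.2038]
tcp_rot: [179.9, -0.6, -0.2]
wrist_force: [0.0, -0.3, -0.7]
grip_width: 0.0948
pos [ 0.5348 -0.0283  0.2009] rot [ 1.7994e+02 -3.4000e-01 -1.6000e-01] F [-0.7  0.2  0. ] w 0.0949 t 10.0 | tool shift cm [  9.14 -29.45   0.11] turn None
0.017 2785 [ 0.5338 -0.044   0.022 ] [ 0.5298 -0.0442  0.0207] [0.099 0.068 0.01 ]
0.058 1851 [ 0.535  -0.0302  0.0615] [ 0.5348 -0.0292  0.0626] [0.053 0.051 0.007]
0.043 702 [ 0.5314 -0.0268  0.0486] [ 0.5363 -0.0298  0.0477] [0.049 0.041 0.011]
0.053 1015 [ 0.5337 -0.0263  0.0565] [ 0.5338 -0.0292  0.0548] [0.045 0.041 0.007]
tilt [-0.00021381  0.00309626  0.06266553]
```

View pics/w6.png

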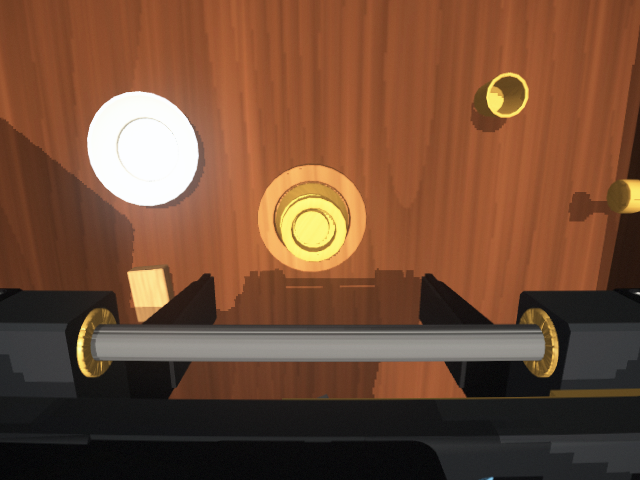

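The spacer sits flat with its top face at 0.0627 m, concentric with the neck at (313,228). Next is the cover.

```bash
python3 -m creep '9.5 1.3 -4.2 0 0;9.5 1.3 -4.2 0 0;9.5 1.3 -4.2 0 0;9.5 1.3 -4.2 0 0;9.5 1.3 -4.2 0 0'
python3 -m creep '9.5 1.3 -4.2 0 0;9.5 1.3 -4.2 2 0;9.5 0 0 4 0;9.5 0 0 4 0;9.5 0 0 0 0'
python3 - <<'E'
from h import *
p,d,s=snap('wrist','w7.png');P=cloud('wrist',d,s);go(.627,.266,.016,0)
Q=P[150:330,200:430].reshape(-1,3)
for a,b in ((.008,.018),(.027,.036)):
    H=Q[(Q[:,2]>a)&(Q[:,2]<b)&(np.hypot(Q[:,1]-.266,Q[:,0]-.627)<.04)]
    if len(H):print(a,len(H),((H.min(0)+H.max(0))/2).round(4),np.ptp(H,axis=0).round(3))
E
```

```text
time: 10.5
position: [0.5992, 0.1833, 0.1966]
tcp_rot: [180.0, 0.1, -0.2]
wrist_force: [1.1, 0.6, -0.3]
grip_width: 0.095
time: 11.0
position: [0.6225, 0.2649, 0.0914]
tcp_rot: [179.8, 0.6, -0.1]
wrist_force: [-0.4, -0.2, -0.6]
grip_width: 0.0949
pos [0.6243 0.2652 0.095 ] rot [ 1.7989e+02  3.2000e-01 -1.6000e-01] F [0.2 0.1 1.1] w 0.095 t 11.05 | tool shift cm [ 0.32 -0.1   7.9 ] turn -0.16
0.008 4933 [0.6283 0.2655 0.013 ] [0.055 0.056 0.01 ]
0.027 511 [0.6281 0.2657 0.0297] [0.016 0.016 0.005]
```

View pics/w7.png

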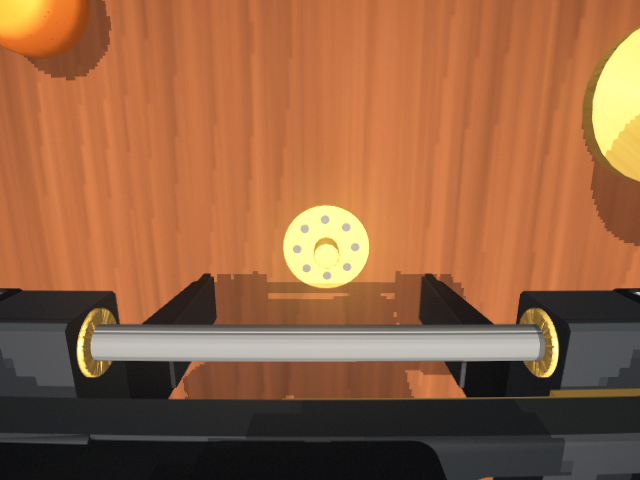

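```bash
python3 -m creep '9.5 0.2 -0.05 3 0;9.5 0 0 3 0;9.5 0 0 1 0;9.5 0 0 0 0;9.5 0 0 0 0'
python3 -c "
from h import *
go(.628,.2656,.016,0)"
```

```text
time: 11.55
position: [0.6287, 0.2662, 0.0296]
tcp_rot: [-180.0, -0.1, -0.2]
wrist_force: [0.1, 1.0, -0.5]
grip_width: 0.0952
pos [0.6287 0.2662 0.0296] rot [-1.7996e+02 -1.3000e-01 -1.8000e-01] F [ 0.1  1.  -0.5] w 0.0952 t 11.55 | tool shift cm [-0.07  0.06  1.36] turn -0.18
```

```bash
python3 -m creep '9.5 -0.05 0.05 0.7 0;9.5 0 0 0.6 0;9.5 0 0 0 0;1 0 0 0 0;1 0 0 0 0'
python3 -m creep '1 0 0 0 0;1 0 0 0 0;1 0 0 0 0;1 0 0 0 0;1 0 0 0 0' 20
python3 -m creep '1 0 0 0 0;1 0 0 0 0;1 0 0 0 0;1 0 0 0 0;1 0 0 0 0' 20
python3 -c "
from h import *
go(.628,.2656,.016,0)"
```

```text
time: 12.05
position: [0.6273, 0.2656, 0.0148]
tcp_rot: [-180.0, -0.0, -0.2]
wrist_force: [-0.8, 0.0, 0.1]
grip_width: 0.0839
time: 12.55
position: [0.6272, 0.2656, 0.0146]
tcp_rot: [180.0, -0.0, -0.2]
wrist_force: [0.3, 0.0, -0.7]
grip_width: 0.0445
time: 13.05
position: [0.6272, 0.2655, 0.0146]
tcp_rot: [180.0, -0.0, -0.2]
wrist_force: [0.6, 0.0, -0.6]
grip_width: 0.015
pos [0.6272 0.2655 0.0146] rot [ 1.7999e+02 -0.0000e+00 -1.7000e-01] F [ 0.6  0.  -0.6] w 0.015 t 13.05 | tool shift cm [ 0.08 -0.01 -0.14] turn -0.17
```

```bash
python3 -m creep '1 0 0 0 0;1 0 0 -4 0;1 0 0 -4 0;1 0 0 -4 0;1 0 0 0 0' 30
python3 - <<'E'
from h import *
p,d,s=snap('wrist','w8.png');P=cloud('wrist',d,s);go(.534,-.0288,.12,0)
E
```

```text
time: 13.55
position: [0.6293, 0.2663, 0.1403]
tcp_rot: [-179.9, -0.5, -0.2]
wrist_force: [1.1, -0.2, -0.9]
grip_width: 0.0151
pos [0.6281 0.2659 0.1373] rot [-1.7992e+02 -2.6000e-01 -1.6000e-01] F [ 1.   0.4 -2.4] w 0.015 t 13.6 | tool shift cm [-9.34 29.5   1.65] turn -0.16
```

View pics/w8.png

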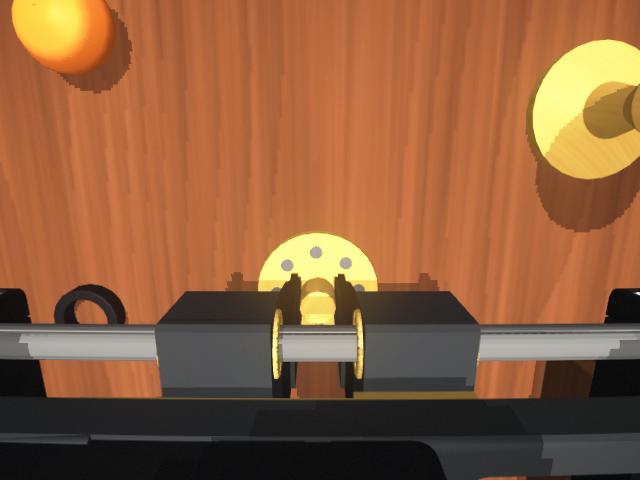

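The cover is held level by its knob, disc centred near (318,280). Moving it over the burner.

```bash
python3 -m creep '1 -1.33 4.2 0 0;1 -1.33 4.2 0 0;1 -1.33 4.2 0 0;1 -1.33 4.2 0 0;1 -1.33 4.2 0 0'
python3 -m creep '1 -1.33 4.2 0 0;1 -1.33 4.2 0 0;1 0 0 2 0;1 0 0 0 0;1 0 0 0 0'
python3 - <<'E'
from h import *
p,d,s=snap('wrist','w9.png');P=cloud('wrist',d,s);go(.534,-.0288,.083,0)
h=cv2.cvtColor(p,cv2.COLOR_RGB2HSV); m=cv2.inRange(h,(20,60,70),(36,255,255))
# disc outer arc
tz=s['position'][2]; ok=(m>0)&(P[...,2]>tz-.012)
pts=[]
for u in range(263,374):
    v=np.where(ok[225:300,u])[0]
    if len(v): pts.append((u,v[0]+225))
print('disc',circ(onplane('wrist',pts,tz-.0026,s)))
Q=P[150:330,200:430].reshape(-1,3)
H=Q[(Q[:,2]>.058)&(Q[:,2]<.07)&(np.abs(Q[:,1]+.028)<.06)]; print('ring',len(H),H.min(0).round(4),H.max(0).round(4))
E
```

```text
time: 14.1
position: [0.5586, 0.0543, 0.1332]
tcp_rot: [180.0, 0.1, -0.2]
wrist_force: [0.5, -0.6, -1.9]
grip_width: 0.015
time: 14.6
position: [0.5329, -0.0278, 0.1139]
tcp_rot: [-180.0, 0.1, -0.2]
wrist_force: [-0.8, -0.4, -0.6]
grip_width: 0.0154
pos [ 0.5333 -0.0276  0.1144] rot [-1.7999e+02  5.0000e-02 -1.3000e-01] F [-0.2  0.6 -1.3] w 0.0156 t 14.65 | tool shift cm [0.08 0.12 3.14] turn -0.13
disc (array([ 0.5338796 , -0.02524405]), np.float64(0.026492751062233286))
ring 861 [ 0.5108 -0.0209  0.0581] [ 0.5605 -0.0021  0.0646]
```

View pics/w9.png

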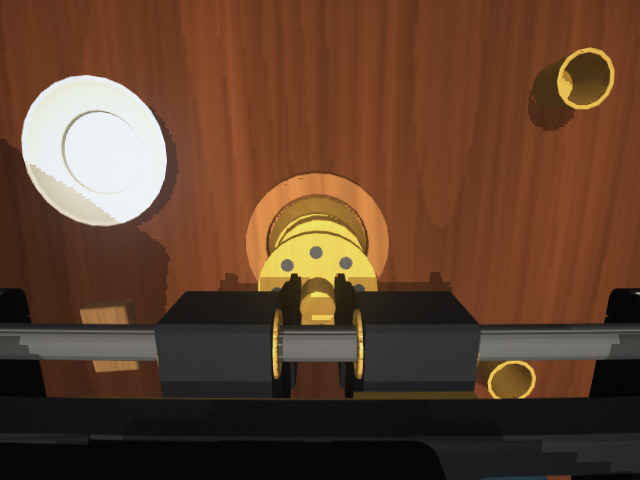

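```bash
python3 -m creep '1 0.1 0.15 1 0;1 0 0 1 0;1 0 0 1 0;1 0 0 0 0;1 0 0 0 0'
python3 - <<'E'
from h import *
p,d,s=snap('wrist','w10.png');go(.534,-.0288,.0726,0)
E
```

```text
time: 15.15
position: [0.5342, -0.0296, 0.0843]
tcp_rot: [-180.0, 0.0, -0.2]
wrist_force: [-0.2, 0.2, -1.0]
grip_width: 0.0152
pos [ 0.5343 -0.0296  0.0846] rot [ 1.8e+02  1.0e-02 -1.6e-01] F [-1.   0.4 -1.7] w 0.0155 t 15.2 | tool shift cm [-0.03 -0.08  1.2 ] turn -0.16
```

View pics/w10.png

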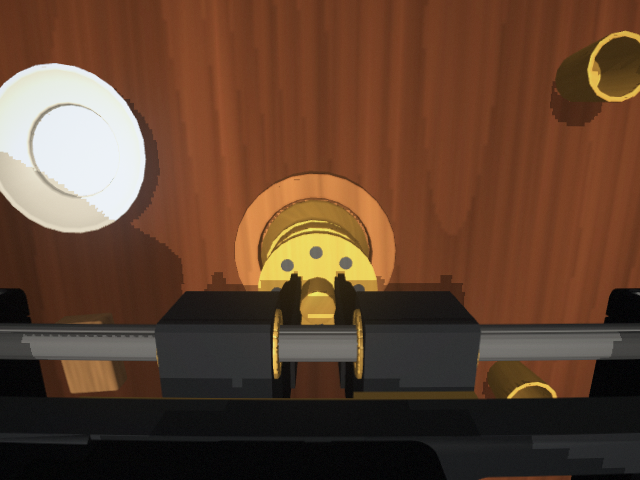

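The disc covers the ring symmetrically, with a thin ring edge showing at row 230. Creeping down.

```bash
python3 -m creep '1 0 0 0.3 0;1 0 0 0.3 0;1 0 0 0 0'
python3 -m creep '1 0 0 0.2 0;1 0 0 0.15 0;1 0 0 0 0'
python3 -m creep '1 0 0 0.1 0;1 0 0 0.1 0;1 0 0 0 0'
```

```text
time: 15.5
position: [0.5341, -0.0297, 0.0784]
tcp_rot: [180.0, 0.0, -0.2]
wrist_force: [-1.2, -0.1, -1.3]
grip_width: 0.015
time: 15.8
position: [0.5342, -0.0297, 0.0749]
tcp_rot: [180.0, 0.0, -0.2]
wrist_force: [-0.2, -0.1, -1.6]
grip_width: 0.0152
time: 16.1
position: [0.5342, -0.0297, 0.073]
tcp_rot: [180.0, 0.0, -0.2]
wrist_force: [-0.4, 0.1, -1.1]
grip_width: 0.0155
```

```bash
python3 -m creep '1 0 0 0.1 0;1 0 0 0 0'
python3 -m creep '1 0 0 0.1 0;1 0 0 0 0'
```

```text
time: 16.3
position: [0.5343, -0.0297, 0.0725]
tcp_rot: [180.0, -0.0, -0.2]
wrist_force: [-0.9, -0.1, 3.3]
grip_width: 0.0152
time: 16.5
position: [0.5344, -0.0297, 0.0724]
tcp_rot: [180.0, -0.1, -0.2]
wrist_force: [-3.9, 0.4, 15.7]
grip_width: 0.0149
```

Contact came at the expected height, so I'll release and back off.

```bash
python3 -m creep '1 0 0 -0.1 0;6 0 0 0 0;6 0 0 0 0;6 0 0 0 0;6 0 0 0 0'
python3 -m creep '6 0 0 0 0;6 0 0 0 0;6 0 0 -1.5 0;6 0 0 -4 0;6 0 0 -4 0'
python3 -m creep '9 0 0 -4 0;9 0 0 0 0;9 0 0 0 0'
python3 - <<'E'
from h import *
p,d,s=snap('wrist','w11.png');np.savez('w11.npz',p=p,d=d,pos=s['position'],rot=s['tcp_rot']);P=cloud('wrist',d,s);go(.53,-.26,.22,0)
Q=P[150:330,220:430].reshape(-1,3)
for a,b in ((.064,.075),(.08,.096)):
    H=Q[(Q[:,2]>a)&(Q[:,2]<b)&(np.abs(Q[:,1]+.028)<.06)]
    if len(H)>3:print(a,len(H),((H.min(0)+H.max(0))/2).round(4),np.median(H,0).round(4),np.ptp(H,axis=0).round(3))
H=Q[(Q[:,2]>.066)&(Q[:,2]<.074)&(np.abs(Q[:,1]+.028)<.04)]; A=np.c_[H[:,:2],np.ones(len(H))]; print('tilt',np.linalg.lstsq(A,H[:,2],rcond=None)[0])
p,d,s=snap('top','t2.png');np.savez('top2.npz',p=p,d=d)
E
```

```text
time: 17.0
position: [0.5343, -0.0297, 0.072]
tcp_rot: [180.0, 0.0, -0.2]
wrist_force: [-0.5, -0.3, -0.0]
grip_width: 0.0414
time: 17.5
position: [0.5338, -0.0296, 0.1678]
tcp_rot: [-180.0, 0.1, -0.2]
wrist_force: [0.1, -0.7, -0.3]
grip_width: 0.0601
time: 17.8
position: [0.5343, -0.0297, 0.2075]
tcp_rot: [180.0, -0.1, -0.2]
wrist_force: [0.0, -0.0, -0.5]
grip_width: 0.0788
pos [ 0.5338 -0.0296  0.2065] rot [-1.8e+02  4.0e-02 -1.7e-01] F [ 0.6 -0.6 -0.3] w 0.0827 t 17.85 | tool shift cm [-0.32 23.04 -1.35] turn -0.17
0.064 3384 [ 0.5355 -0.0297  0.0695] [ 0.5352 -0.0273  0.0687] [0.056 0.056 0.011]
0.08 354 [ 0.5351 -0.0295  0.0854] [ 0.5351 -0.0285  0.0885] [0.015 0.016 0.01 ]
tilt [0.0007425  0.00198271 0.06838267]
```

View pics/w11.png

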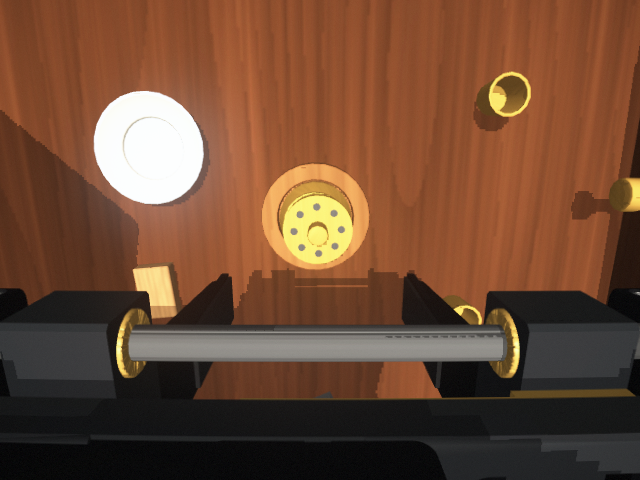

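The cover is seated: flat, concentric with the ring, knob at about (318,233) in pixels, which is (0.535, −0.0295). Next I'll look at the torch.

```bash
python3 -m creep '8 0 4.5 -1.2 0;8 0 4.5 -1 0;8 0 4.5 -1 0;8 0 4.5 0 0;8 0 4.5 0 0'
python3 -m creep '8 0 4.2 0 0;8 0 0 0 0;8 0 0 0 0'
python3 - <<'E'
from h import *
p,d,s=snap('wrist','w12.png');np.savez('w12.npz',p=p,d=d,pos=s['position'],rot=s['tcp_rot']);P=cloud('wrist',d,s);go(.53,-.26,.22,0)
Q=P[:330,150:480].reshape(-1,3)
for a,b in ((.152,.165),(.06,.145),(.044,.055)):
    H=Q[(Q[:,2]>a)&(Q[:,2]<b)&(np.abs(Q[:,1]+.26)<.06)&(np.abs(Q[:,0]-.53)<.06)]
    if len(H)>3:print(a,len(H),((H.min(0)+H.max(0))/2).round(4),np.median(H,0).round(4),np.ptp(H,axis=0).round(3))
    if a<.05:
        print('holder rect',cv2.minAreaRect(np.float32(H[:,:2]*1000)))
P=cloud('top',np.load('top0.npz')['d']);Q=P[225:285,460:520].reshape(-1,3)
H=Q[(Q[:,2]>.044)&(Q[:,2]<.055)];print('top holder',cv2.minAreaRect(np.float32(H[:,:2]*1000)))
H=Q[(Q[:,2]>.153)];print('top tail',((H.min(0)+H.max(0))/2).round(4),np.ptp(H,axis=0).round(3))
E
```

```text
time: 18.4
position: [0.533, -0.2564, 0.2377]
tcp_rot: [-179.9, 0.1, -0.2]
wrist_force: [0.8, 0.1, -0.3]
grip_width: 0.0803
time: 18.7
position: [0.5328, -0.2971, 0.2372]
tcp_rot: [-179.9, 0.1, -0.3]
wrist_force: [-0.0, 0.1, -0.2]
grip_width: 0.0802
pos [ 0.5331 -0.2962  0.2376] rot [-1.7991e+02  1.2000e-01 -2.0000e-01] F [-0.7  0.  -0.3] w 0.08 t 18.75 | tool shift cm [-0.31 -3.62  1.77] turn -0.2
0.152 984 [ 0.5334 -0.2655  0.1555] [ 0.5335 -0.2653  0.1564] [0.022 0.023 0.006]
0.06 212 [ 0.5341 -0.2592  0.103 ] [ 0.5341 -0.2552  0.1027] [0.023 0.011 0.083]
0.044 2812 [ 0.5339 -0.2655  0.0482] [ 0.5342 -0.2578  0.0487] [0.079 0.078 0.008]
holder rect ((533.6593017578125, -265.62384033203125), (60.40718460083008, 60.36781692504883), 25.06212615966797)
top holder ((533.6319580078125, -265.481689453125), (59.856788635253906, 63.01092529296875), 25.207077026367188)
top tail [ 0.5336 -0.2657  0.1576] [0.023 0.023 0.009]
```

View pics/w12.png

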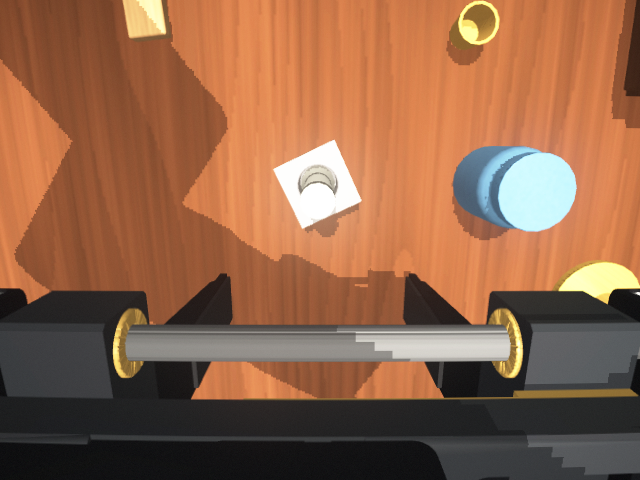

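Torch and holder are concentric at (0.5336, −0.2656) in both views. Grasping the torch.

```bash
python3 -m creep '8 0 -3.05 0 0;8 0 0 0 0;8 0 0 4 0;8 0 0 4 0;8 0 0 3 0'
python3 -m creep '8 0 0 2 0;8 0 0 0 0;8 0 0 0 0'
python3 -c "
from h import *
go(.5336,-.2656,.104,0)"
```

```text
time: 19.25
position: [0.5332, -0.2648, 0.1271]
tcp_rot: [-180.0, 0.1, -0.1]
wrist_force: [1.5, -1.3, 0.1]
grip_width: 0.0796
time: 19.55
position: [0.5339, -0.2657, 0.1095]
tcp_rot: [180.0, 0.0, -0.1]
wrist_force: [-0.3, 0.8, 0.5]
grip_width: 0.0802
pos [ 0.5339 -0.2657  0.1095] rot [ 1.8e+02  1.0e-02 -1.1e-01] F [-0.3  0.8  0.5] w 0.0802 t 19.55 | tool shift cm [-0.03 -0.01  0.55] turn -0.11
```

```bash
python3 -m creep '2 0 0 0.6 0;2 0 0 0 0;2 0 0 0 0;2 0 0 0 0;2 0 0 0 0' 15
python3 -m creep '2 0 0 0 0;2 0 0 0 0;2 0 0 0 0;2 0 0 0 0;2 0 0 0 0' 15
python3 -c "
from h import *
go(.5336,-.2656,.104,0)"
```

```text
time: 20.05
position: [0.5337, -0.2663, 0.1035]
tcp_rot: [180.0, -0.0, -0.2]
wrist_force: [0.3, 0.3, -0.0]
grip_width: 0.0457
time: 20.55
position: [0.5336, -0.2662, 0.1032]
tcp_rot: [180.0, -0.0, -0.2]
wrist_force: [-0.5, 0.2, 0.1]
grip_width: 0.0225
pos [ 0.5336 -0.2662  0.1032] rot [ 1.7999e+02 -0.0000e+00 -1.7000e-01] F [-0.5  0.2  0.1] w 0.0225 t 20.55 | tool shift cm [ 0.   -0.06 -0.08] turn -0.17
```

```bash
python3 -m creep '2 0 0 0 0;2 0 0 -2 0;2 0 0 -2 0;2 0 0 -2.2 0;2 0 0 0 0' 15
python3 -m creep '2 0 0 0 0;2 0 0 0 0;2 0 0 0 0'
python3 -c "
from h import *
go(.5336,-.2656,.165,0)
snap('side','s1.png');snap('top','t3.png')"
```

```text
time: 21.05
position: [0.5344, -0.2667, 0.1675]
tcp_rot: [179.9, -0.2, -0.2]
wrist_force: [0.9, -0.1, -1.7]
grip_width: 0.0227
time: 21.35
position: [0.5332, -0.266, 0.164]
tcp_rot: [-179.9, 0.1, -0.2]
wrist_force: [-0.3, 0.6, -1.2]
grip_width: 0.0221
pos [ 0.5332 -0.266   0.164 ] rot [-1.7995e+02  9.0000e-02 -1.7000e-01] F [-0.3  0.6 -1.2] w 0.0221 t 21.35 | tool shift cm [ 0.04 -0.04 -0.1 ] turn -0.17
```

View pics/s1.png

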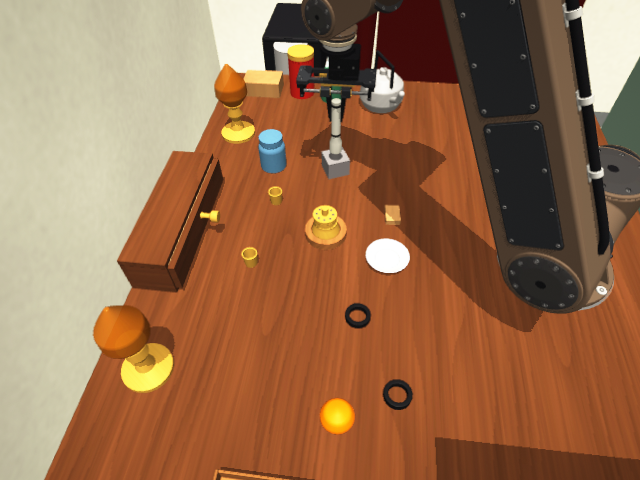

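The torch is clear of the holder; it shows at (336,125). Now I'll dip the lens about 10 mm back in and pivot the torch against the rim by moving toward −y along an arc.

```bash
python3 -m creep '2 0 0 1.5 0;2 0 0 1.35 0;2 0 0 0 0' 12
python3 -m creep '2 0 0.7 0 0;2 0 0.7 0 0;2 0 0.7 0 0;2 0 0.8 -0.05 0;2 0 0 0 0'
python3 -c "
from h import *
go(.5336,-.2656-.029,.1355,0)
snap('side','s2.png')"
```

```text
time: 21.75
position: [0.5327, -0.2657, 0.1345]
tcp_rot: [-179.9, 0.2, -0.2]
wrist_force: [-0.4, -0.5, -1.6]
grip_width: 0.0227
time: 22.25
position: [0.5335, -0.2965, 0.1374]
tcp_rot: [180.0, -0.0, -0.2]
wrist_force: [-0.9, 0.6, -1.6]
grip_width: 0.0227
pos [ 0.5335 -0.2965  0.1374] rot [ 1.7995e+02 -4.0000e-02 -2.2000e-01] F [-0.9  0.6 -1.6] w 0.0227 t 22.25 | tool shift cm [ 0.01 -0.19  0.19] turn -0.22
```

```bash
python3 -c "
import cv2
i=cv2.imread('pics/s2.png')[60:200,240:440];cv2.imwrite('pics/s2z.png',cv2.resize(i,None,fx=4,fy=4))"
```

```text
(no output)
```

View pics/s2z.png

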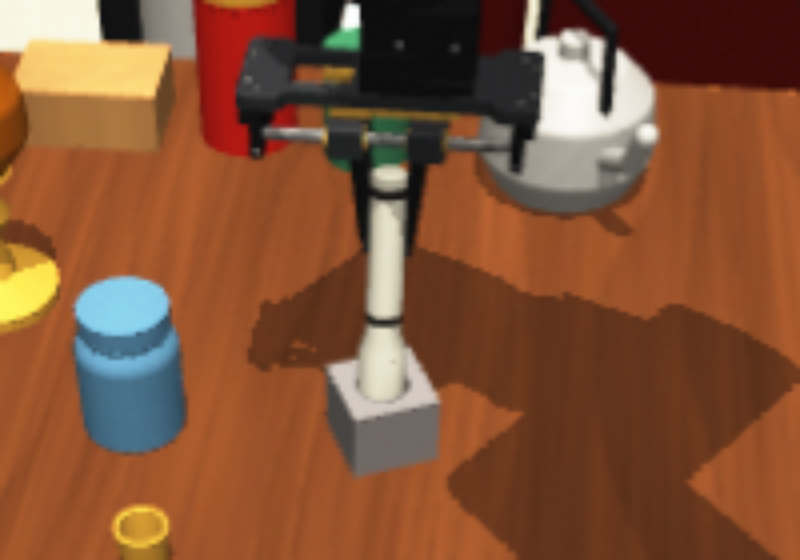

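The torch is turning in the jaws with its head still in the hole, at about (385,380) in the zoomed view. I'll keep going along the arc.

```bash
python3 -m creep '2 0 0.7 0.2 0;2 0 0.7 0.2 0;2 0 0.7 0.25 0;2 0 0.6 0.25 0;2 0 0.6 0.3 0'
python3 -m creep '2 0 0.6 0.35 0;2 0 0.6 0.35 0;2 0 0.5 0.35 0;2 0 0 0 0'
python3 -c "
from h import *
go(.5336,-.2656-.0802,.1158,0)
p,d,s=snap('side','s3.png')
i=p[60:200,240:440,::-1];cv2.imwrite('pics/s3z.png',cv2.resize(i,None,fx=4,fy=4))"
```

```text
time: 22.8
position: [0.5334, -0.3288, 0.1249]
tcp_rot: [180.0, -0.0, -0.2]
wrist_force: [-0.2, 1.9, -0.3]
grip_width: 0.0224
time: 23.2
position: [0.5332, -0.3458, 0.114]
tcp_rot: [-180.0, 0.0, -0.2]
wrist_force: [-0.0, 0.3, -0.9]
grip_width: 0.0225
pos [ 0.5332 -0.3458  0.114 ] rot [-1.7999e+02  2.0000e-02 -2.0000e-01] F [-0.   0.3 -0.9] w 0.0225 t 23.2 | tool shift cm [ 0.04  0.   -0.18] turn -0.2
```

View pics/s3z.png

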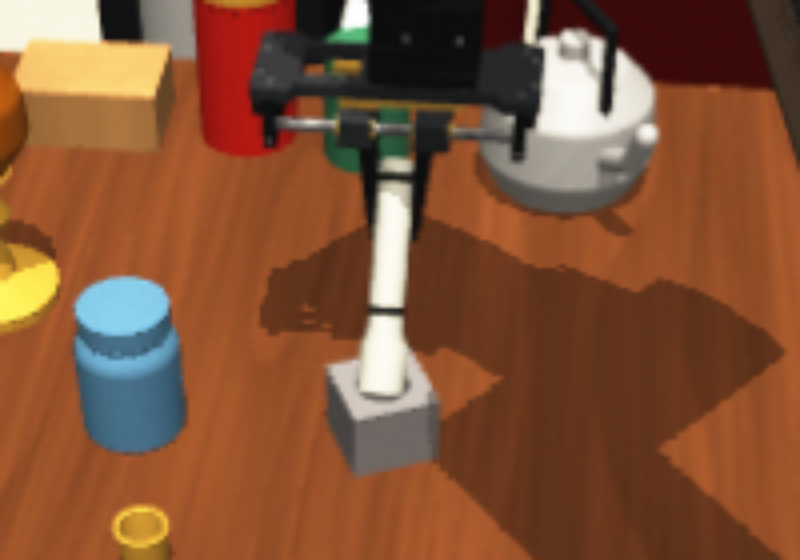

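The torch now leans well over (grip 80 mm beyond the holder). Tightening, then drawing it out along its axis.

```bash
python3 -m creep '2 0 0 0 0;2 0 0 0 0;2 0 0 0 0' 60
python3 -m creep '2 0 0.7 -0.8 0;2 0 1 -1.2 0;2 0 1 -2 0;2 0 0 -3 0;2 0 0 -3 0'
python3 -m creep '2 0 0 -2.5 0;2 0 0 0 0;2 0 0 0 0'
python3 - <<'E'
from h import *
go(.5336,-.2656-.0802,.1158,0)
p,d,s=snap('side','s4.png'); np.savez('s4.npz',p=p,d=d)
i=p[20:200,240:440,::-1];cv2.imwrite('pics/s4z.png',cv2.resize(i,None,fx=3.3,fy=3.3))
p,d,s=snap('wrist','w13.png');np.savez('w13.npz',p=p,d=d,pos=s['position'],rot=s['tcp_rot'])
p,d,s=snap('top','t13.png');np.savez('t13.npz',p=p,d=d)
E
```

```text
time: 23.55
position: [0.5334, -0.3451, 0.1148]
tcp_rot: [180.0, -0.0, -0.1]
wrist_force: [-1.2, 0.1, -1.7]
grip_width: 0.0219
time: 24.05
position: [0.533, -0.3728, 0.2161]
tcp_rot: [180.0, 0.0, -0.2]
wrist_force: [-0.5, 0.2, -1.9]
grip_width: 0.0221
time: 24.35
position: [0.5331, -0.3723, 0.2397]
tcp_rot: [180.0, -0.0, -0.2]
wrist_force: [-0.9, -0.4, -2.2]
grip_width: 0.0221
pos [ 0.5331 -0.3723  0.2397] rot [ 1.7997e+02 -3.0000e-02 -1.7000e-01] F [-0.9 -0.4 -2.2] w 0.0221 t 24.35 | tool shift cm [ 0.04 -2.66 12.39] turn -0.17
```

View pics/s4z.png

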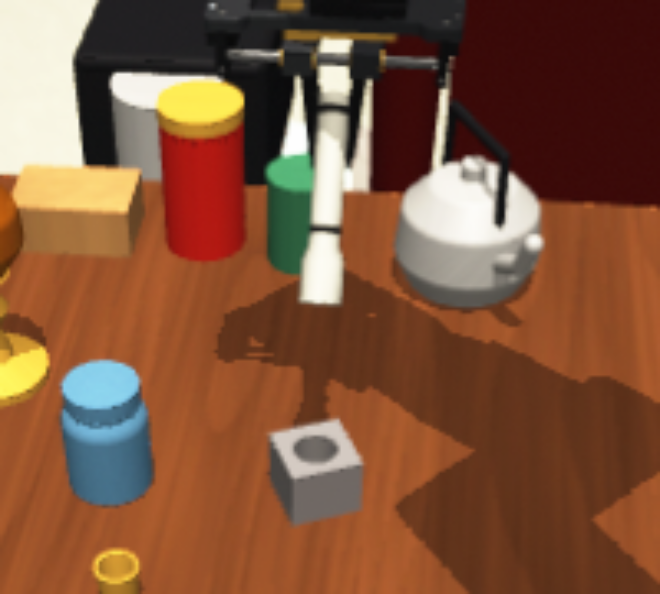

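View pics/w13.png

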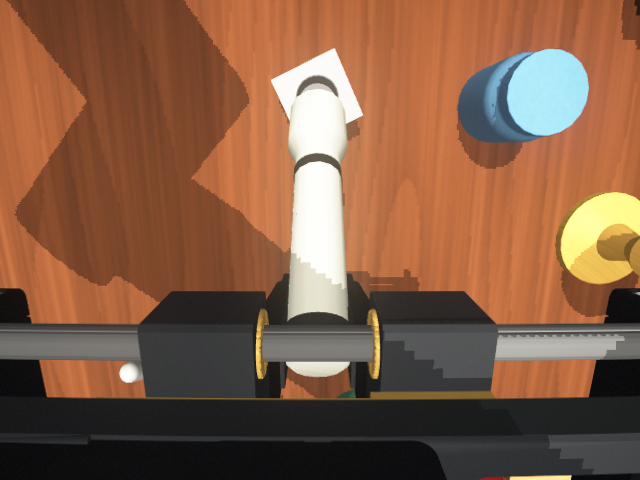

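View pics/t13.png

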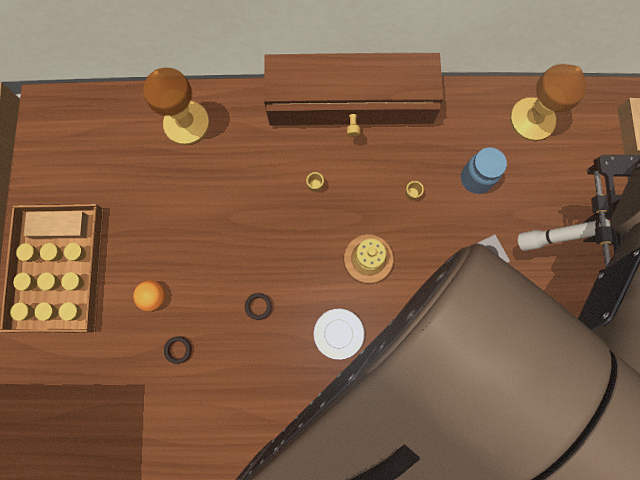

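The torch is out and leaning: head at (318,110) and tail by the jaws in the wrist view, with the lens toward the burner. Measuring its axis.

```bash
cat > ax.py <<'E'
from h import *
def axis(p,d,s):
    P=cloud('wrist',d,s); t=s['position']
    h=cv2.cvtColor(p,cv2.COLOR_RGB2HSV)
    # handle centre-line: per row midpoint on the torch (depth nearer than background)
    T=[]
    for v in range(60,290):
        m=(P[v,:,2]>t[2]-.13)&(np.abs(P[v,:,0]-t[0])<.03); u=np.where(m)[0]
        u=u[(u>270)&(u<370)]
        if len(u)<8: continue
        w=P[v,u]; k=np.argmin(np.abs(u-(u[0]+u[-1])/2)); mid=np.median(w[max(0,k-3):k+4],0); T.append([v,*mid,np.ptp(w[:,0])])
    return np.array(T)
if __name__=='__main__':
    import sys
    if len(sys.argv)>1: p,d,s=load(sys.argv[1])
    else:
        p,d,s=snap('wrist','wlast.png')
    T=axis(p,d,s); print(T[::12].round(4))
    H=T[(T[:,4]<.0245)&(T[:,4]>.019)]
    c=H[:,1:4].mean(0); a=np.linalg.svd(H[:,1:4]-c)[2][0]; a*=np.sign(a[2])
    print('axis',a.round(3),'lean',np.degrees(np.arccos(a[2])).round(1),'n',len(H))
    n=np.cross(a,[1,0,0]); n*=np.sign(n[2]); n/=np.linalg.norm(n)   # upper normal
    c0=c-n*.0115
    q=T[:,1:4]; L=((q-c0)@a).min(); lens=c0+a*L
    print('lens(est)',lens.round(4),'tcp',s['position'].round(4),'lens-tcp',(lens-s['position']).round(4))
    k=np.array([.5348,-.0290,.080]); b=k-lens; ahead=-(b@a); print('ahead',ahead.round(4),'miss',(b+a*ahead).round(4))
    tgt=k+a*.105; print('move world',(tgt-lens).round(4)); tp=s['position']+tgt-lens; go(*tp)
E
python3 ax.py w13.npz
```

```text
[[ 9.000e+01  5.331e-01 -2.764e-01  1.790e-01  8.800e-03]
 [ 1.020e+02  5.337e-01 -2.837e-01  1.890e-01  2.630e-02]
 [ 1.140e+02  5.337e-01 -2.904e-01  1.978e-01  3.110e-02]
 [ 1.260e+02  5.337e-01 -2.966e-01  2.037e-01  3.030e-02]
 [ 1.380e+02  5.337e-01 -3.025e-01  2.077e-01  2.980e-02]
 [ 1.500e+02  5.337e-01 -3.082e-01  2.140e-01  3.040e-02]
 [ 1.620e+02  5.337e-01 -3.135e-01  2.211e-01  2.330e-02]
 [ 1.740e+02  5.337e-01 -3.186e-01  2.275e-01  2.280e-02]
 [ 1.860e+02  5.336e-01 -3.233e-01  2.343e-01  2.220e-02]
 [ 1.980e+02  5.341e-01 -3.279e-01  2.399e-01  2.140e-02]
 [ 2.100e+02  5.336e-01 -3.322e-01  2.454e-01  2.180e-02]
 [ 2.220e+02  5.336e-01 -3.362e-01  2.508e-01  2.220e-02]
 [ 2.340e+02  5.340e-01 -3.400e-01  2.561e-01  2.200e-02]
 [ 2.460e+02  5.336e-01 -3.438e-01  2.602e-01  2.190e-02]
 [ 2.580e+02  5.336e-01 -3.471e-01  2.655e-01  2.260e-02]
 [ 2.700e+02  5.340e-01 -3.506e-01  2.695e-01  2.210e-02]
 [ 2.820e+02  5.336e-01 -3.537e-01  2.738e-01  3.450e-02]]
axis [ 0.001 -0.624  0.782] lean 38.6 n 116
lens(est) [ 0.5336 -0.287   0.1705] tcp [ 0.5329 -0.3721  0.2388] lens-tcp [ 0.0007  0.0851 -0.0682]
ahead 0.2317 miss [0.0015 0.1136 0.0906]
move world [ 0.0013  0.1925 -0.0084]
pos [ 0.5328 -0.372   0.2382] rot [-1.7993e+02  1.0000e-01 -1.7000e-01] F [-0.  -0.2 -1.4] w 0.0218 t 24.5 | tool shift cm [  0.08 -19.24   0.81] turn None
```

Lean is 39° and the geometry is consistent (rim point and axis fit agree within 2 mm). Carrying the torch to the burner.

```bash
python3 -m creep '2 0 -1.5 0 0;2 0 -3 0 0;2 0 -3 0 0;2 0 -3 0 0;2 0 -3 0.3 0'
python3 -m creep '2 0.1 -3 0.3 0;2 0 -2 0.2 0;2 0 -0.7 0 0;2 0 0 0 0;2 0 0 0 0'
python3 ax.py
python3 - <<'E'
from h import *
p,d,s=snap('side','s5.png');np.savez('s5.npz',p=p,d=d)
p,d,s=snap('top','t5.png');np.savez('t5.npz',p=p,d=d)
E
```

```text
time: 25.0
position: [0.5333, -0.235, 0.2363]
tcp_rot: [-180.0, 0.0, -0.2]
wrist_force: [0.4, 0.4, -1.7]
grip_width: 0.0222
time: 25.5
position: [0.5349, -0.1806, 0.2316]
tcp_rot: [180.0, -0.0, -0.2]
wrist_force: [0.6, -0.2, -1.1]
grip_width: 0.0218
[[ 9.000e+01  5.352e-01 -8.500e-02  1.723e-01  8.800e-03]
 [ 1.020e+02  5.357e-01 -9.220e-02  1.817e-01  2.630e-02]
 [ 1.140e+02  5.357e-01 -9.900e-02  1.905e-01  3.100e-02]
 [ 1.260e+02  5.357e-01 -1.051e-01  1.969e-01  3.030e-02]
 [ 1.380e+02  5.362e-01 -1.110e-01  2.007e-01  3.060e-02]
 [ 1.500e+02  5.357e-01 -1.167e-01  2.071e-01  3.030e-02]
 [ 1.620e+02  5.357e-01 -1.221e-01  2.135e-01  2.330e-02]
 [ 1.740e+02  5.357e-01 -1.271e-01  2.200e-01  2.270e-02]
 [ 1.860e+02  5.357e-01 -1.319e-01  2.268e-01  2.220e-02]
 [ 1.980e+02  5.361e-01 -1.364e-01  2.328e-01  2.200e-02]
 [ 2.100e+02  5.356e-01 -1.407e-01  2.381e-01  2.180e-02]
 [ 2.220e+02  5.356e-01 -1.447e-01  2.436e-01  2.220e-02]
 [ 2.340e+02  5.360e-01 -1.486e-01  2.485e-01  2.200e-02]
 [ 2.460e+02  5.356e-01 -1.522e-01  2.534e-01  2.180e-02]
 [ 2.580e+02  5.356e-01 -1.557e-01  2.581e-01  2.250e-02]
 [ 2.700e+02  5.360e-01 -1.590e-01  2.625e-01  2.210e-02]
 [ 2.820e+02  5.356e-01 -1.623e-01  2.663e-01  3.470e-02]]
axis [ 0.001 -0.624  0.782] lean 38.6 n 116
lens(est) [ 0.5357 -0.0958  0.1638] tcp [ 0.5349 -0.1806  0.2316] lens-tcp [ 0.0008  0.0848 -0.0679]
ahead 0.1071 miss [-0.0008  0.      0.    ]
move world [-0.0008  0.0013 -0.0017]
pos [ 0.5348 -0.1809  0.2316] rot [179.99  -0.    -0.2 ] F [ 0.1 -0.  -1.5] w 0.0219 t 25.55 | tool shift cm [-0.08 -0.16  0.16] turn None
```

View pics/s5.png

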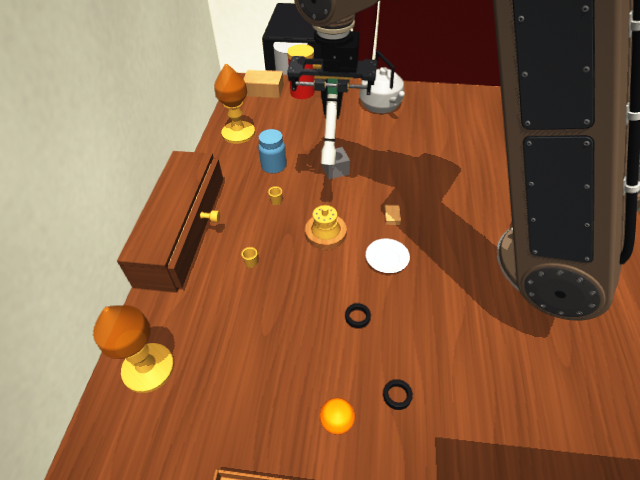

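View pics/wlast.png

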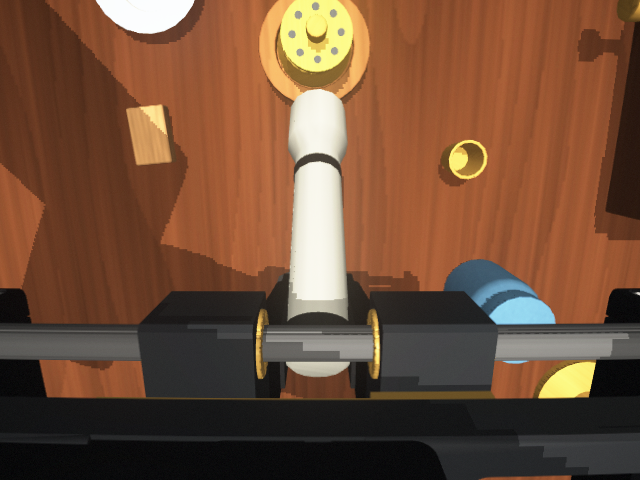

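View pics/t5.png

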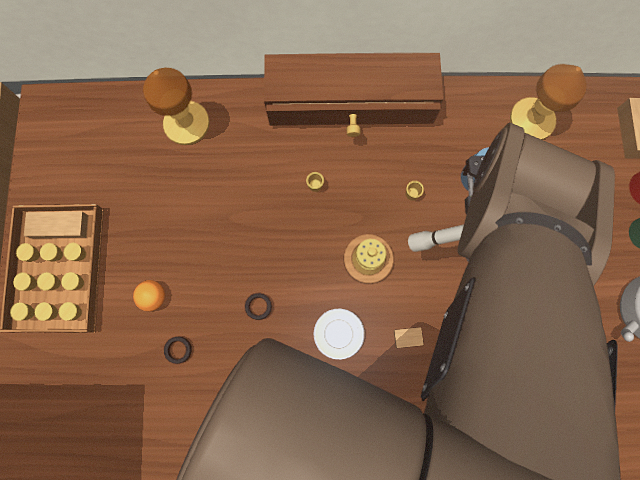

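The torch points at the knob (316,25 in the wrist view) from 107 mm. The lean holds steady at 38.6°, the burner stack is intact and the other things haven't moved. Handing in.

```bash
python3 -c "
from h import *
s=status.read_state();print(s['qd'].round(2),s['grip_width'],s['time']);print(order.hand_in())"
```

```text
[ 0.05 -0.06  0.13 -0.05 -0.02  0.05] 0.021750337120033107 25.65
the job is handed in; nothing more can be done
None
```

I rebuilt the burner and handed the job in at 25.65 s, still holding the torch over the knob; no verdict is reported.

**Burner:** The spacer went on the shoulder and the cover on the spacer, and I let go of each. In the images both lie flat (tilt about 0.003 rad or less) and are centred to within about 2 mm. The last measured height of the cover's top read about 1.5 mm low, within the camera's error.

**Torch:** I drew it straight up out of the holder. The tool can't tilt, so I pivoted the torch in the jaws against the holder's rim, then gripped it at 60 N.
- **Lean:** 38.6°, less than the 45° you asked for but within the 25–65° limits. It read the same before and after the carry.
- **Aim:** the axis passes about 1 mm from the knob's middle, which is 107 mm ahead of the lens.
- **Clearance:** the lens is about 0.164 m up, and nothing touches the torch.

**Checks that disagreed:**
- At the start, the side camera put the spacer and cover 4–5 mm off in y from the top view. I used the wrist and top views, which agreed with each other.
- The torch reads about 7 mm lower in the jaws than where I first gripped it. That may be a small slip or measuring error, and the aim allows for it.

The other objects look unmoved in the last top view; the tea jar is partly hidden by the arm there.

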